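# Turn the spice carousel to bring the yellow-capped jar to the front

### The arm

A 7-joint arm with a two-finger parallel gripper is mounted at the origin on a cart in front of the work surface, level with it; the furniture and walls round the work are solid. World frame = base frame: x ahead of the robot, y to its left, z up, the work surface at z = 0. Lengths are in m, angles in rad, forces in N, time in s.
With the tool pointing down it reaches from about 0.35 to 0.9 m from the base axis. Payload 7.2 kg.
Tool frame: the origin (TCP) lies midway between the tips of the shut fingers; the grasp point (between the pads) lies 19 mm behind it; z points along the fingers, x is the direction in which the jaws open and shut, and the axes are right-handed (so a half turn about z gives the same grasp; the last joint's range is limited). The gripper opens to 85 mm and grips with 20 to 120 N. Pads are 22 mm wide; open, the fingers measure 114 mm over their backs; the gripper's body (76 mm by 85 mm) begins 54 mm behind the grasp point. The pads swing forward as they close: fully open they stand 13 mm farther back than shut.
Start: joints at [-1.416, 0.411, -0.013, 1.596, 0.006, 1.134, -0.082], TCP at [0.138, 0.61, 0.231] pointing down, gripper open.
Joint ranges: [-2.95, 2.95], [-0.29, 1.99], [-1.47, 1.44], [0.14, 2.54], [-1.03, 4.17], [0.13, 1.85], [-2.86, 2.86]. Speed limits (rad/s): [2.39, 2.39, 3.01, 3.01, 3.14, 3.14, 3.14].

### API

Orientations are given as a unit quaternion [x, y, z, w].
In Python, from plant import env, capture gives the robot as it stands.
- The arm moves only by the tool arm_command, never from a script. Its argument "series" is a list of rows, each a list of 3 entries, a list of its own where there are three numbers: the closure, from 0 (fully open) to 1 (shut), then the shift along the tool's x, y, z in units of 60 mm (1.0 is 60 mm), then the turn about the tool's z in units of 5 degrees (1.0 is 5 degrees). In form: [[claw, [tx, ty, tz], yaw], ...]. A call has exactly 5 rows; each row shifts and turns the pose as measured when the row begins, along the tool's axes as they then stand; what a row does not reach is not made up. A row lasts 1/8 s, in which the tool goes at most 62.5 mm and 10.7 degrees, less where a joint would pass 70% of its speed; a pose out of reach is approached as far as the arm can. A call is refused whole if a number of a shift passes 1 or a number of a turn 1, either way. A call with a gripper value outside its range is refused whole. The fingers move at their own pace and stop on an object; "force" is the grip in N (left out, the last holds). Time passes only in rows, so rows that do not move let the fingers close, or fill a call up. It gives the time, the measured TCP pose, the force and the opening at its end, in the units of the state.
- env.get_obs(): the state, without advancing time (a new reading comes with each control period).
- capture(name): name is "scene" or "top" or "wrist"; returns a dict with "color" (420x560x3 uint8, blue, green, red), "fx", "fy", "cx", "cy" (pixels), "k1" (the pictures are not rectified: a ray, as slopes to the right and down, at radius r is drawn at 1 + k1 r^2 times it, then the intrinsics apply), "R" (3x3) and "t" (3): a world point X has camera coordinates R X + t. Camera axes: x right, y down, z forward; pixel columns grow to the right and rows downward; lengths in m; the calibration is good to about 2 mm. A picture is of the moment at which its call begins. There is no depth.
- env.finish_job(): hands the job in, once; it reports no verdict.
The state is a dict: "time": time; "joint_positions": joint angles; "qd": joint speeds; "tau": joint torques, N m; "tool_pos": TCP position; "ee_rot": TCP orientation; "contact_force": force on the tool from outside, world axes, zero at the start; "torque": the same for the moment, N m; "width": finger opening in m.
Only numpy, scipy, OpenCV 4.12 (cv2) and the standard library are available. Lean on these libraries where they do the work, as an engineer would, in place of code of your own. Each camera call takes 0.05 s, during which the arm holds its last target. There are 200 camera calls.

### The job

Turn the spice carousel until the jar with the yellow cap stands at the front, centred on the red arrow of the carousel's foot, and leave it there at rest. Turn it only by pushing its black spokes sideways with a shut fingertip, either way round and as often as needed, gently enough that no jar tips: do not pinch a spoke, and do not touch the jars or the wooden deck. All four jars must stay standing in their places, and the other things on the worktop are to be left alone.

Things in the scene. Friction and masses are not known exactly. Their poses are not given: they have to be found in the camera images.
- carousel: The fixed foot of the spice carousel: black disc, 176 mm across, 10 mm high, with a white tab at its front that bears a red arrowhead (tab end 135 mm from the axis). Origin on the worktop on the turning axis (the carousel is screwed down); the tab with the arrow points along its own -x, roughly to the robot; z up.
- front_mark (a point): The front place: the point 62 mm from the turning axis towards the arrow tab, at deck height (22 mm above the worktop). It belongs to the foot and does not turn. The centre of the jar that stands at the front is over this point.
- turntable (a joint): Angle of the turning part (deck, column, spoke wheel and the jars on it), rad; reads 0 at the start wherever it stands, grows anticlockwise seen from above, may be turned either way for more than two turns. It takes about 0.06 N m of friction (0.8 N at 75 mm radius) plus 0.2 N m s/rad; the part weighs about 2.4 kg, coasts a few degrees at most and stays where it stops.
- deck: The round bamboo deck, 194 mm across, its top 22 mm above the worktop, with four steel collars (62 mm outside, 57 mm inside, 8 mm high, centres 62 mm from the axis, 90 degrees apart), one under each jar. Origin on the axis at its underside; collars on its own +x, -x, +y and -y. Turns with the wheel. Not to be touched.
- wheel: Four black spokes without a rim, above the jars. Origin on the turning axis, 156 mm above the worktop. Spokes along its own +x, -x, +y, -y, midway between the jars seen from above: flat bars 12 mm wide, 158 to 180 mm above the worktop, from the hub (radius 21 mm, top at 188 mm) to a red upright end 18 mm across, 96 mm from the axis (156 to 182 mm high). Turns with the deck, on a rubber bush (gives 0.1 rad at 4 N).
- yellow_jar: Spice jar with a yellow cap, 42 mm across, 96 mm tall (top 118 mm above the worktop). The one to bring to the front. It stands loose in a round steel collar on the deck; origin at the centre of its underside, z up, 22 mm above the worktop.
- white_jar: Spice jar with a white cap, 47 mm across, 98 mm tall (top 120 mm above the worktop). It stands loose in a round steel collar on the deck; origin at the centre of its underside, z up, 22 mm above the worktop.
- black_jar: Spice jar with a black cap, 40 mm across, 105 mm tall (top 127 mm above the worktop). It stands loose in a round steel collar on the deck; origin at the centre of its underside, z up, 22 mm above the worktop.
- salt: Salt shaker with a grey cap, 44 mm across, 90 mm tall (top 112 mm above the worktop); at the start it stands near the front. It stands loose in a round steel collar on the deck; origin at the centre of its underside, z up, 22 mm above the worktop.
- food_tin: Food tin with a green label, 57 mm across, 72 mm tall, loose on the worktop; a bystander, to be left alone; origin at the centre of its underside.
- timer: Kitchen timer, white with a red cap, 64 mm across, 47 mm tall, loose on the worktop; a bystander, to be left alone; origin at the centre of its underside.
Things that resemble listed ones, but are neither listed nor needed, are in the scene too. What is shaped like the yellow_jar but orange is not meant.

How it is judged:
On the way:
1. the wheel turns while a finger pushes on a spoke (contact force between the fingers and wheel above 0.3 N and (value of joint turntable above 0.1 rad or value of joint turntable below -0.1 rad)), for 0.04 s.
At the end, for the whole second after the job is handed in: Yellow-capped jar's centre within 15 mm (from above) of the front mark; turntable at rest (under 0.02 rad/s); all four jars still, upright (0.15 rad), on the deck within 75 mm of the axis; tin and timer within 20 mm of where they were (horizontal distance between yellow_jar and front_mark below 0.015 m and velocity of joint turntable between -0.02 and 0.02 rad/s and angle between each of yellow_jar, white_jar, black_jar, salt's own z axis and vertical below 0.15 rad and height (world z) of yellow_jar between 0.017 and 0.03 m and horizontal distance between each of yellow_jar, white_jar, black_jar, salt and wheel below 0.075 m and linear speed of each of yellow_jar, white_jar, black_jar, salt below 0.03 m/s and height (world z) of white_jar between 0.017 and 0.03 m and height (world z) of black_jar between 0.017 and 0.03 m and height (world z) of salt between 0.017 and 0.03 m and distance of each of food_tin, timer from where it was at the start of the episode below 0.02 m); the robot touches nothing.
It fails at once if a jar is touched by the robot (over 1 N) (contact force between any of the fingers, the arm and yellow_jar above 1 N or contact force between any of the fingers, the arm and white_jar above 1 N or contact force between any of the fingers, the arm and black_jar above 1 N or contact force between any of the fingers, the arm and salt above 1 N).
It fails at once if the deck is touched by the robot (over 1 N) (contact force between any of the fingers, the arm and deck above 1 N).
It fails at once if a jar is lifted or tipped (over 13 mm up or 0.35 rad) (height (world z) of any of yellow_jar, white_jar, black_jar, salt above 0.035 m or angle between any of yellow_jar, white_jar, black_jar, salt's own z axis and vertical above 0.35 rad).
It fails at once if a spoke is pinched or rammed (over 35 N between the fingers and the wheel) (contact force between the fingers and wheel above 35 N).
It fails at once if a bystander is moved by more than 20 mm (distance of any of food_tin, timer from where it was at the start of the episode above 0.02 m).
It also fails if it takes over 67 s, if anything falls off the work surface, if the arm or the gripper's body presses on something with over 40 N, if the wrist force passes 120 N, or if a joint passes its speed limit or range.

## Working session

There is one attempt and no reset: what is moved stays moved. The work goes in short steps, Python scripts to look and compute and a tool call to move; the robot and the scene stay as the last step left them, time stands still between calls to the robot, and variables do not carry over. Pictures are saved under pics/ and viewed, about 8 in all and at most 12, crops included, and the job is handed in when it is done.

Besides the shell and the picture viewer there is one more tool, called after ">>>" as a command line: name --argument value ..., lists and objects as JSON in quotes. arm_command: Moves the arm, as the interface text tells. Its arguments: {"type":"object","properties":{"series":{"type":"array","items":{"type":"array"}},"force":{"type":"number"}},"required":["series"]}

```bash
mkdir -p pics; ls; cat > h.py <<'E'
import numpy as np, cv2
from plant import env, capture
def ray(c,u,v):
    p=cv2.undistortPoints(np.array([[[u,v]]],float),np.array([[c['fx'],0,c['cx']],[0,c['fy'],c['cy']],[0,0,1.]]),np.array([c['k1'],0,0,0]))[0,0]
    R=np.array(c['R']);t=np.array(c['t']);return -R.T@t,R.T@np.array([p[0],p[1],1])
def onz(c,u,v,z):
    o,d=ray(c,u,v);return o+d*(z-o[2])/d[2]
def proj(c,X):
    return cv2.projectPoints(np.array(X,float).reshape(-1,1,3),cv2.Rodrigues(np.array(c['R']))[0],np.array(c['t'],float),np.array([[c['fx'],0,c['cx']],[0,c['fy'],c['cy']],[0,0,1.]]),np.array([c['k1'],0,0,0]))[0][:,0]
E
python3 - <<'E'
from h import *
o=env.get_obs();print({k:np.round(v,3) for k,v in o.items()})
import pickle
for n in('scene','top'):
    c=capture(n);pickle.dump(c,open(n+'.pkl','wb'));cv2.imwrite(f'pics/{n}0.png',c['color']);print(n,c['fx'],c['k1'],np.round(-np.array(c['R']).T@c['t'],3))
E
```

```text
pics
{'time': np.float64(0.0), 'joint_positions': array([-1.416,  0.412, -0.013,  1.597,  0.006,  1.134, -0.082]), 'qd': array([-0.001, -0.   ,  0.001, -0.002,  0.001, -0.001, -0.   ]), 'tau': array([-0.0000e+00, -6.0062e+01,  6.8200e-01, -2.9942e+01,  1.4000e-02,
        1.1000e-02,  0.0000e+00]), 'tool_pos': array([0.138, 0.609, 0.23 ]), 'ee_rot': array([ 0.781,  0.624, -0.001,  0.001]), 'contact_force': array([ 0.341, -0.557,  0.291]), 'torque': array([-0.001,  0.032,  0.059]), 'width': np.float64(0.085)}
scene 465.8633526618389 0.006362392883040944 [ 0.264 -0.281  0.717]
top 404.0693750088317 -0.03590059013948393 [0.545 0.223 0.976]
```

View pics/scene0.png

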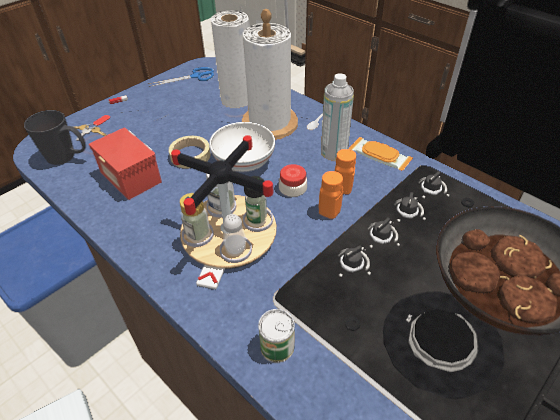

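View pics/top0.png

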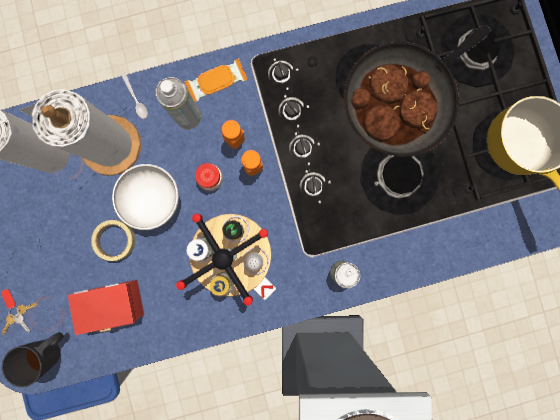

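The top view shows the hub at (223,259) and the red ends at (197,218), (264,233), (249,300) and (181,285). The yellow jar is at (219,287), the salt at (254,262), and the tab at (266,289). I'll enlarge the carousel to confirm and compute positions.

```bash
python3 - <<'E'
from h import *
import pickle
c=pickle.load(open('top.pkl','rb'));im=c['color']
cv2.imwrite('pics/crop.png',cv2.resize(im[190:320,150:310],None,fx=4.5,fy=4.5,interpolation=cv2.INTER_CUBIC))
hsv=cv2.cvtColor(im,cv2.COLOR_BGR2HSV)
m=(((hsv[...,0]<8)|(hsv[...,0]>172))&(hsv[...,1]>150)&(hsv[...,2]>90)).astype(np.uint8)
n,l,s,ce=cv2.connectedComponentsWithStats(m)
tips=[]
for i in range(1,n):
    if s[i,4]>8:
        u,v=ce[i]; print(np.round(ce[i],1),s[i,4],'z.18',np.round(onz(c,u,v,.18),3),'z0.01',np.round(onz(c,u,v,.01),3))
print('hub',onz(c,223,259,.188))
for nm,p,z in(('yel',(219,287),.118),('salt',(254,262),.112),('white',(198,250),.12),('blk',(233,229),.127),('tin',(346,275),.072)):print(nm,np.round(onz(c,*p,z),3))
print('x axis px',proj(c,[[.4,.3,0],[.5,.3,0],[.4,.4,0],[0,0,0]]))
E
```

```text
[207.2 175.3] 446 z.18 [0.659 0.347 0.18 ] z0.01 [0.683 0.374 0.01 ]
[196.4 217.6] 64 z.18 [0.575 0.369 0.18 ] z0.01 [0.582 0.4   0.01 ]
[263. 233.] 63 z.18 [0.544 0.238 0.18 ] z0.01 [0.543 0.241 0.01 ]
[105.6 307.2] 2781 z.18 [0.401 0.547 0.18 ] z0.01 [0.37  0.617 0.01 ]
[180.4 284.8] 66 z.18 [0.444 0.4   0.18 ] z0.01 [0.422 0.438 0.01 ]
[265. 289.] 40 z.18 [0.434 0.235 0.18 ] z0.01 [0.411 0.237 0.01 ]
[  7.9 298.3] 153 z.18 [0.418 0.744 0.18 ] z0.01 [0.391 0.855 0.01 ]
[247.8 300.2] 65 z.18 [0.413 0.268 0.18 ] z0.01 [0.384 0.278 0.01 ]
hub [0.49396932 0.31544407 0.188     ]
yel [0.431 0.332 0.118]
salt [0.482 0.258 0.112]
white [0.509 0.376 0.12 ]
blk [0.553 0.301 0.127]
tin [0.448 0.055 0.072]
x axis px [[238.76219789 293.07267417]
 [238.54724391 251.23266411]
 [197.07029761 293.38619937]
 [365.89622505 460.08617413]]
```

View pics/crop.png

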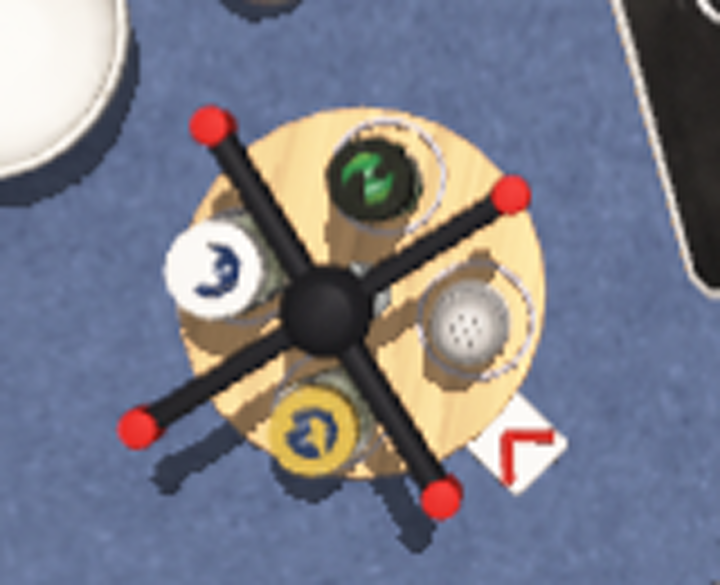

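The only yellow cap is at top px (219,287), crop (314,430), and it stands on the carousel, so that is the jar. The bottles at (231,134) and (250,162) are orange and stand off the carousel, so they are not meant.

- **Axis:** about (0.494, 0.319), with a tip radius of 95 mm, which fits the given 96 mm.
- **Angles:** the tab is at −135° and the yellow jar at about 167°, so the turn needed is about +58° anticlockwise.
- **Push:** I'll push the spoke at 212° from its +y side.

First I move there high, with the fingers shut.

>>> arm_command --series '[[1,[-0.39,0.57,0],0],[1,[-0.39,0.57,0],0],[1,[-0.39,0.57,0],0],[1,[-0.39,0.57,0],0],[1,[-0.39,0.57,0],0]]'

```text
time: 0.72
tool_pos: [0.2792, 0.4543, 0.2279]
ee_rot: [0.779, 0.627, -0.003, 0.001]
contact_force: [0.0, 0.9, 0.6]
width: 0.0003
```

>>> arm_command --series '[[1,[-0.39,0.57,0],0],[1,[-0.39,0.57,0],0],[1,[-0.39,0.57,0],0],[1,[0,0,0],0],[1,[0,0,0],0]]'

```text
time: 1.35
tool_pos: [0.3683, 0.3572, 0.227]
ee_rot: [0.781, 0.625, -0.004, 0.002]
contact_force: [-0.4, 0.2, 0.4]
width: 0.0001
```

>>> arm_command --series '[[1,[0,0,0],1],[1,[0,0,0],1],[1,[0,0,0],1],[1,[0,0,0],1],[1,[0,0,0],1]]'

```text
time: 1.98
tool_pos: [0.3628, 0.3625, 0.226]
ee_rot: [0.898, 0.44, -0.005, 0.002]
contact_force: [-0.5, 0.7, 0.1]
width: 0.0001
```

>>> arm_command --series '[[1,[0,0,0],1],[1,[0,0,0],1],[1,[0,0,0],1],[1,[0,0,0],1],[1,[0,0,0],0]]'

```text
time: 2.6
tool_pos: [0.3566, 0.3683, 0.2248]
ee_rot: [0.961, 0.277, -0.005, 0.003]
contact_force: [-0.4, 0.3, 1.4]
width: 0.0001
```

```bash
cat >> h.py <<'E'
from scipy.spatial.transform import Rotation as Ro
def togo(P):
    o=env.get_obs();M=Ro.from_quat(o['ee_rot']).as_matrix()
    print('t',round(float(o['time']),2),'pos',np.round(o['tool_pos'],4),'yhead',round(np.degrees(np.arctan2(M[1,1],M[0,1])),1),'zax',np.round(M[:,2],3),'F',np.round(o['contact_force'],2),'w',round(float(o['width']),3))
    print('units',np.round(M.T@(np.array(P)-o['tool_pos'])/.06,2))
E
python3 - <<'E'
from h import *
togo([.4186,.3077,.23])
E
```

```text
t 2.6 pos [0.3566 0.3683 0.2248] yhead -57.8 zax [-0.009 -0.008 -1.   ] F [-0.37  0.34  1.42] w 0.0
units [ 0.33  1.41 -0.09]
```

>>> arm_command --series '[[1,[0.09,0.4,-0.03],0],[1,[0.09,0.4,-0.03],0],[1,[0.09,0.4,-0.03],0],[1,[0.09,0.4,-0.03],0],[1,[0,0,0],0]]'

```text
time: 3.22
tool_pos: [0.425, 0.3015, 0.2314]
ee_rot: [0.958, 0.287, -0.006, 0.002]
contact_force: [-0.3, 1.0, 0.2]
width: -0.0003
```

```bash
python3 - <<'E'
from h import *
togo([.4186,.3077,.16])
c=capture('top');cv2.imwrite('pics/top1.png',cv2.resize(c['color'][180:330,130:330],None,fx=3,fy=3))
E
```

```text
t 3.23 pos [0.425  0.3015 0.2314] yhead -56.6 zax [-0.011 -0.008 -1.   ] F [-0.35  0.99  0.23] w -0.0
units [-0.02 -0.15  1.19]
```

>>> arm_command --series '[[1,[0,-0.1,0],0],[1,[0,-0.1,0],0],[1,[0,-0.05,0.2],0],[1,[0,0,0.25],0],[1,[0,0,0.25],0]]'

```text
time: 3.9
tool_pos: [0.4115, 0.3194, 0.1866]
ee_rot: [0.957, 0.292, -0.007, 0.001]
contact_force: [0.3, -0.4, -0.6]
width: 0.0003
```

```bash
python3 - <<'E'
from h import *
togo([.4186,.3077,.16])
c=capture('scene');cv2.imwrite('pics/s1.png',cv2.resize(c['color'][110:310,120:320],None,fx=3,fy=3))
E
```

```text
t 3.9 pos [0.4115 0.3194 0.1866] yhead -56.1 zax [-0.012 -0.006 -1.   ] F [ 0.29 -0.4  -0.55] w 0.0
units [-0.01  0.23  0.44]
```

View pics/s1.png

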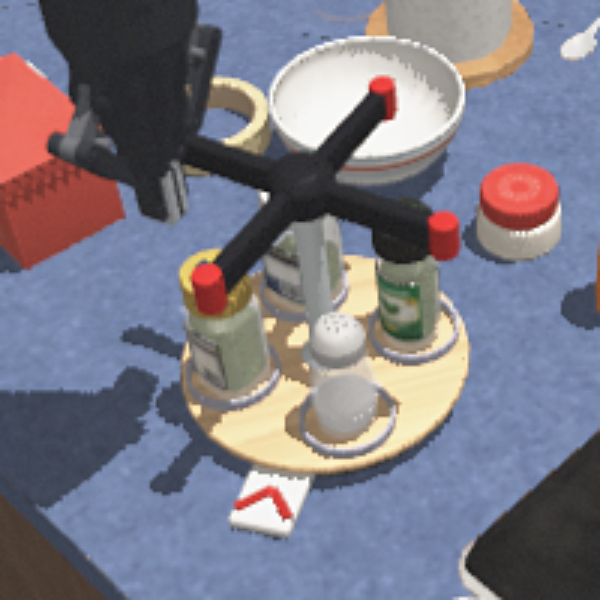

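The shut fingertip (crop ≈ (170,215)) is in the gap on the yellow-jar side of the front spoke and clear of everything. Next I lower it to z ≈ 0.165 and approach.

>>> arm_command --series '[[1,[0,0,0.15],0],[1,[0,0.03,0.15],0],[1,[0,0.05,0.03],0],[1,[0,0.05,0],0],[1,[0,0.05,0],0]]'

```text
time: 4.58
tool_pos: [0.4171, 0.3082, 0.1629]
ee_rot: [0.957, 0.291, -0.008, 0.002]
contact_force: [0.3, 0.5, -1.1]
width: -0.0001
```

```bash
cat >> h.py <<'E'
def rel():
    o=env.get_obs();d=o['tool_pos'][:2]-np.array([.494,.319]);print('finger r',round(np.hypot(*d),4),'ang',round(np.degrees(np.arctan2(d[1],d[0]))%360,1))
E
python3 - <<'E'
from h import *
togo([.4186,.3077,.165]);rel()
E
```

```text
t 4.58 pos [0.4171 0.3082 0.1629] yhead -56.2 zax [-0.015 -0.009 -1.   ] F [ 0.34  0.46 -1.09] w -0.0
units [ 0.02  0.02 -0.03]
finger r 0.0776 ang 188.0
```

>>> arm_command --series '[[1,[0,0.06,0],0],[1,[0,0.06,0],0],[1,[0,0.06,0],0],[1,[0,0.06,0],0],[1,[0,0.06,0],-0.5]]'

```text
time: 5.2
tool_pos: [0.4275, 0.2927, 0.1637]
ee_rot: [0.95, 0.312, -0.008, 0.002]
contact_force: [-1.8, 0.4, 1.0]
width: -0.0
```

>>> arm_command --series '[[1,[0,0.07,0],-0.5],[1,[0,0.07,0],-0.5],[1,[0,0.07,0],-0.5],[1,[0,0.07,0],-0.5],[1,[0,0.07,0],-0.5]]'

```text
time: 5.82
tool_pos: [0.4381, 0.2775, 0.1631]
ee_rot: [0.908, 0.418, -0.011, -0.001]
contact_force: [-2.6, 0.7, 0.5]
width: 0.0002
```

```bash
python3 - <<'E'
from h import *
togo([.4186,.3077,.165]);rel()
E
```

```text
t 5.83 pos [0.4381 0.2775 0.1631] yhead -40.5 zax [-0.021 -0.008 -1.   ] F [-2.61  0.73  0.55] w 0.0
units [ 0.17 -0.57 -0.03]
finger r 0.0696 ang 216.6
```

>>> arm_command --series '[[1,[-0.01,0.07,0],-0.5],[1,[-0.01,0.07,0],-0.5],[1,[-0.01,0.07,0],-0.5],[1,[-0.01,0.07,0],-0.5],[1,[-0.01,0.07,0],-0.5]]'

```text
time: 6.45
tool_pos: [0.4515, 0.2645, 0.1631]
ee_rot: [0.855, 0.519, -0.012, -0.004]
contact_force: [-1.5, 1.4, 1.3]
width: -0.0003
```

```bash
cat >> h.py <<'E'
def tips(name='top'):
    c=capture(name);im=c['color'];hsv=cv2.cvtColor(im,cv2.COLOR_BGR2HSV)
    m=(((hsv[...,0]<8)|(hsv[...,0]>172))&(hsv[...,1]>150)&(hsv[...,2]>90)).astype(np.uint8)
    n,l,s,ce=cv2.connectedComponentsWithStats(m)
    for i in range(1,n):
        d=onz(c,*ce[i],.18)[:2]-np.array([.494,.319])
        if s[i,4]>12 and .085<np.hypot(*d)<.106:print('tip r',round(np.hypot(*d),3),'ang',round(np.degrees(np.arctan2(d[1],d[0]))%360,1),s[i,4])
    m=((hsv[...,0]>20)&(hsv[...,0]<32)&(hsv[...,1]>140)&(hsv[...,2]>110)).astype(np.uint8)
    n,l,s,ce=cv2.connectedComponentsWithStats(m)
    for i in range(1,n):
        d=onz(c,*ce[i],.118)[:2]-np.array([.494,.319])
        if s[i,4]>20 and np.hypot(*d)<.1:print('yellow r',round(np.hypot(*d),3),'ang',round(np.degrees(np.arctan2(d[1],d[0]))%360,1),s[i,4])
    return c
E
python3 - <<'E'
from h import *
togo([.4186,.3077,.165]);rel();tips()
E
```

```text
t 6.45 pos [0.4515 0.2645 0.1631] yhead -27.5 zax [-0.025 -0.006 -1.   ] F [-1.51  1.41  1.31] w -0.0
units [ 0.39 -0.82 -0.02]
finger r 0.0692 ang 232.1
tip r 0.095 ang 336.3 64
tip r 0.095 ang 66.3 65
```

>>> arm_command --series '[[1,[-0.01,0.07,0],-0.5],[1,[-0.01,0.07,0],-0.5],[1,[-0.01,0.07,0],-0.5],[1,[-0.01,0.07,0],-0.5],[1,[-0.01,0.06,0],-0.5]]'

```text
time: 7.12
tool_pos: [0.4679, 0.2555, 0.1631]
ee_rot: [0.791, 0.612, -0.012, -0.007]
contact_force: [-2.4, 0.7, 1.1]
width: 0.0001
```

```bash
python3 - <<'E'
from h import *
togo([.4186,.3077,.165]);rel();tips()
E
```

```text
t 7.12 pos [0.4679 0.2555 0.1631] yhead -14.5 zax [-0.028 -0.003 -1.   ] F [-2.4   0.69  1.12] w 0.0
units [ 0.64 -1.01 -0.01]
finger r 0.0687 ang 247.7
tip r 0.095 ang 351.8 65
tip r 0.095 ang 82.2 61
```

>>> arm_command --series '[[1,[-0.01,0.06,0],-0.4],[1,[-0.01,0.06,0],-0.4],[1,[0,0.04,0],0],[1,[0,0,0],0],[1,[0,0,0],0]]'

```text
time: 7.8
tool_pos: [0.4765, 0.2526, 0.1626]
ee_rot: [0.769, 0.639, -0.012, -0.008]
contact_force: [-0.1, 0.4, 1.3]
width: 0.0
```

```bash
python3 - <<'E'
from h import *
togo([.4186,.3077,.165]);rel();tips()
E
```

```text
t 7.8 pos [0.4765 0.2526 0.1626] yhead -10.6 zax [-0.029 -0.003 -1.   ] F [-0.09  0.42  1.31] w 0.0
units [ 0.73 -1.12 -0.01]
finger r 0.0687 ang 255.2
tip r 0.095 ang 359.7 65
tip r 0.095 ang 90.1 66
```

The spokes now read 0°/90°, as wanted. I back off, lift and move away to check.

>>> arm_command --series '[[1,[0,-0.08,0],0],[1,[0,-0.1,0],0],[1,[0,-0.05,-0.2],0],[1,[0,0,-0.4],0],[1,[0,0,-0.5],0]]'

```text
time: 8.48
tool_pos: [0.4626, 0.2546, 0.2303]
ee_rot: [0.769, 0.639, -0.014, -0.008]
contact_force: [0.5, -0.3, 0.5]
width: 0.0
```

>>> arm_command --series '[[1,[0,-0.3,-0.2],0],[1,[0,-0.6,0],0],[1,[0,-0.6,0],0],[1,[0,-0.6,0],0],[1,[0,-0.3,0],0]]'

```text
time: 9.1
tool_pos: [0.3139, 0.2822, 0.2494]
ee_rot: [0.769, 0.639, -0.012, -0.008]
contact_force: [0.8, -0.6, 1.0]
width: -0.0002
```

```bash
python3 - <<'E'
from h import *
togo([.4186,.3077,.165]);c=tips()
hsv=cv2.cvtColor(c['color'],cv2.COLOR_BGR2HSV)
m=(hsv[...,1]<60)&(hsv[...,2]>170);m=m.astype(np.uint8)
n,l,s,ce=cv2.connectedComponentsWithStats(m)
for i in range(1,n):
    p=onz(c,*ce[i],.01)
    if s[i,4]>10 and np.hypot(p[0]-.494,p[1]-.319)<.16:print(ce[i],s[i],np.round(p,3))
cv2.imwrite('pics/end.png',cv2.resize(c['color'][190:330,150:310],None,fx=4.2,fy=4.2,interpolation=cv2.INTER_CUBIC))
E
```

```text
t 9.1 pos [0.3139 0.2822 0.2494] yhead -10.6 zax [-0.028 -0.003 -1.   ] F [ 0.77 -0.65  0.99] w -0.0
units [0.75 1.67 1.36]
tip r 0.095 ang 358.6 65
tip r 0.095 ang 89.2 62
tip r 0.096 ang 269.1 59
tip r 0.103 ang 234.8 40
tip r 0.096 ang 179.7 69
yellow r 0.062 ang 225.8 177
[209.31034483 224.48275862] [201 223  18   6  29] [0.565 0.369 0.01 ]
[249.97752809 232.68539326] [236 223  26  27  89] [0.544 0.272 0.01 ]
[246.775   234.89375] [240 228  16  15 160] [0.539 0.279 0.01 ]
[232.31034483 250.79310345] [228 248   9   7  29] [0.502 0.314 0.01 ]
[257.09090909 265.09090909] [255 263   5   6  11] [0.467 0.255 0.01 ]
[203.25245902 277.36393443] [193 267  22  21 305] [0.439 0.383 0.01 ]
[257.375 281.375] [254 276   7  10  16] [0.429 0.255 0.01 ]
[262.02727273 285.06363636] [254 277  19  19 110] [0.42  0.244 0.01 ]
[268.22222222 291.85555556] [263 286  13  14  90] [0.404 0.229 0.01 ]
```

View pics/end.png

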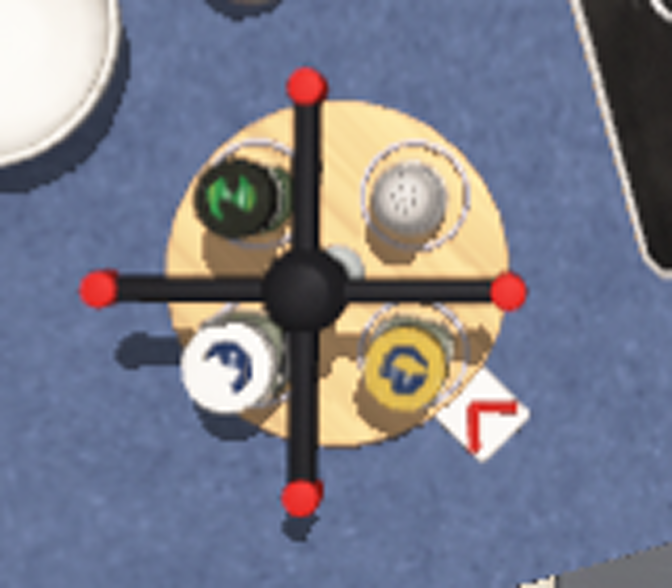

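The end view shows all four jars upright in their collars. The yellow cap (crop (405,368)) is at 225.8° and r = 62 mm, and the tab lies at about 225.2°, so the jar is roughly 1 mm off. I let it rest, check once more and hand in.

>>> arm_command --series '[[1,[0,0,0],0],[1,[0,0,0],0],[1,[0,0,0],0],[1,[0,0,0],0],[1,[0,0,0],0]]'

```text
time: 9.78
tool_pos: [0.3123, 0.2819, 0.2492]
ee_rot: [0.769, 0.639, -0.012, -0.008]
contact_force: [-0.7, 0.5, -0.5]
width: 0.0001
```

```bash
python3 - <<'E'
from h import *
tips();togo([.4,.3,.2]);print(env.finish_job())
E
```

```text
tip r 0.095 ang 358.6 65
tip r 0.095 ang 89.2 62
tip r 0.096 ang 269.1 59
tip r 0.103 ang 234.8 40
tip r 0.096 ang 179.7 69
yellow r 0.062 ang 225.7 178
t 9.82 pos [0.3123 0.2819 0.2492] yhead -10.6 zax [-0.029 -0.004 -1.   ] F [-0.37  0.43  0.35] w 0.0
units [0.57 1.4  0.78]
the job is handed in; nothing more can be done
None
```

I turned the carousel about 58° anticlockwise by pushing one spoke with the shut fingertip at about 2–3 N. I then backed off, lifted the arm clear and handed the job in at 9.8 s.

In the last top view the yellow jar is at 225.7° and 62 mm from the axis, and the arrow tab is at about 225.2°, so it is roughly 1 mm from the front mark. The spoke angles were the same in two pictures 0.7 s apart, so the wheel is at rest. All four jars stand upright in their collars.

No check failed. I did not re-measure the tin and timer afterwards, but the arm never went near them. In the tip list, the "tip" at 234.8° is only the arrow on the tab, picked up by the colour mask.

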